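# Close up the blue tool chest

## Task

Close up the blue tool chest with the fingertips only: first push its drawer fully home, gently enough that the two sockets in it stay standing, and then push its lid over and down until it lies flat and shut. Pick nothing up; leave the yellow chest as it stands, open, and everything else on the bench where it is.

Things in the scene. Friction and masses are not known exactly. Their poses are not given: they have to be found in the camera images.
- blue: the blue tool chest: grey steel, fixed to the bench, 160 mm deep (its x), 180 mm wide (its y), 90 mm high, with a blue-fronted drawer in its front (its -x side, towards the robot) and a flat blue lid hinged along the top of its +y side. Origin at the centre of its underside, z up. To be closed.
- blue_drawer (a joint): how far the blue drawer is pulled out, m: 0 is fully home, 0.11 the stop; it slides along the chest's -x as it opens. It runs with about 2 N of friction and stays where it is left. The blue front panel is 12 mm thick, 176 mm wide, from 6 to 62 mm above the bench; when home it rests against the chest's front, 80 mm ahead of the chest's origin
- blue_pull (a point): middle of the front face of the blue drawer's aluminium pull strip, a full-width ledge 160 mm wide and 22 mm high (40 to 62 mm above the bench) that stands 30 mm out from the front panel. Moves with the drawer; when the drawer is home it lies 122 mm ahead (-x) of the chest's origin, 51 mm above the bench
- blue_lid (a joint): opening angle of the blue lid, rad: 0 is shut and flat on the chest, about 1.57 stands upright, 1.6 the stop. A stiff hinge (about 0.3 N m): the lid stays at any angle and has to be pushed all the way down. It starts at 1.0 to 1.35, leaning over the +y half of the chest
- blue_lid_edge (a point): middle of the blue lid's free edge (half-way through its 6 mm thickness), 182 mm from the hinge line; moves with the lid. Shut, it lies over the chest's -y side, 93 mm above the bench. The lid is a plain panel, 164 mm along the chest's x
- blue_lid_hinge (a point): middle of the blue lid's hinge line (on the lid's underside), which runs along the chest's x, 91 mm to the +y side of the chest's origin and 90 mm above the bench; the free edge swings over from above towards the chest's -y side as the lid shuts
- yellow: the yellow tool chest: grey steel, fixed to the bench, 160 mm deep (its x), 180 mm wide (its y), 90 mm high, with a yellow-fronted drawer in its front (its -x side, towards the robot) and a flat yellow lid hinged along the top of its +y side. Origin at the centre of its underside, z up. In use, to be left as it stands.
- yellow_drawer (a joint): how far the yellow drawer is pulled out, m: 0 is fully home, 0.11 the stop; it slides along the chest's -x as it opens. It runs with about 2 N of friction and stays where it is left. The yellow front panel is 12 mm thick, 176 mm wide, from 6 to 62 mm above the bench; when home it rests against the chest's front, 80 mm ahead of the chest's origin
- yellow_pull (a point): middle of the front face of the yellow drawer's aluminium pull strip, a full-width ledge 160 mm wide and 22 mm high (40 to 62 mm above the bench) that stands 30 mm out from the front panel. Moves with the drawer; when the drawer is home it lies 122 mm ahead (-x) of the chest's origin, 51 mm above the bench
- yellow_lid (a joint): opening angle of the yellow lid, rad: 0 is shut and flat on the chest, about 1.57 stands upright, 1.6 the stop. A stiff hinge (about 0.3 N m): the lid stays at any angle and has to be pushed all the way down. It starts at 1.0 to 1.35, leaning over the +y half of the chest
- yellow_lid_edge (a point): middle of the yellow lid's free edge (half-way through its 6 mm thickness), 182 mm from the hinge line; moves with the lid. Shut, it lies over the chest's -y side, 93 mm above the bench. The lid is a plain panel, 164 mm along the chest's x
- yellow_lid_hinge (a point): middle of the yellow lid's hinge line (on the lid's underside), which runs along the chest's x, 91 mm to the +y side of the chest's origin and 90 mm above the bench; the free edge swings over from above towards the chest's -y side as the lid shuts
- socket1_mid (a point): a steel wrench socket standing on end in the blue drawer, 26 mm diameter, 36 mm high, about 60 g; this point is its centre, half-way up, z along its axis. The drawer's floor is 12 mm above the bench
- socket2_mid (a point): a steel wrench socket standing on end in the blue drawer, 26 mm diameter, 36 mm high, about 60 g; this point is its centre, half-way up, z along its axis. The drawer's floor is 12 mm above the bench
- wrench: a steel wrench lying flat on the bench, a bystander; origin on its underside
- screwdriver: a screwdriver lying on the bench, a bystander; origin on its underside
- tape_measure: a yellow and black tape measure, 65 x 35 x 60 mm high, a bystander; origin at the centre of its underside
- glue: a white glue bottle, 56 mm diameter, 150 mm high, a bystander; origin at the centre of its underside
- mug: a blue mug, 80 mm diameter, 90 mm high, a bystander; origin at the centre of its underside
- offcut: a light wooden offcut, 110 x 60 x 35 mm high, a bystander; origin at the centre of its underside

How it is judged:
By the outcome, as a careful person would: the job done as asked, in the order asked, and still so for the second after the job is handed in, with the robot touching nothing.
It also fails if it takes over 54 s, if anything falls off the work surface, if the arm or the gripper's body presses on something with over 40 N, if the wrist force passes 120 N, or if a joint passes its speed limit or range.

## Robot

A 6-joint arm with a two-finger parallel gripper is mounted at the origin on the work surface. World frame = base frame: x ahead of the robot, y to its left, z up, the work surface at z = 0. Lengths are in m, angles in rad, forces in N, time in s.
With the tool pointing down it reaches from about 0.25 to 0.85 m from the base axis. Payload 12.5 kg.
Tool frame: the origin (TCP) lies midway between the tips of the shut fingers; the grasp point (between the pads) lies 19 mm behind it; z points along the fingers, x is the direction in which the jaws open and shut, and the axes are right-handed (so a half turn about z gives the same grasp; the last joint's range is limited). The gripper opens to 93 mm and grips with 3 to 60 N. Pads are 15 mm wide; open, the fingers measure 128 mm over their backs; the gripper's body (75 mm by 188 mm) begins 65 mm behind the grasp point.
Start: joints at [1.209, 0.351, 1.652, -0, 1.139, -0.085], TCP at [0.15, 0.529, 0.219] pointing down, gripper open.
Joint ranges: [-2.75, 2.75], [-0.79, 2.1], [0.01, 2.65], [-1.57, 4.71], [0.07, 3.14], [-2.87, 2.87]. Speed limits (rad/s): [2.22, 2.22, 2.79, 3.14, 3.14, 3.14].

## Interface

Orientations are given as a unit quaternion [w, x, y, z].
In Python, from workcell import r, eyes, job gives the robot as it stands. The module is installed in compiled form; this text tells all that it offers.
- The arm moves only by the tool jog_arm, never from a script. Its argument "motion" is text: rows parted by semicolons, each of 5 numbers parted by spaces: the shift along the world's x, y, z in mm, then the turn about the world's z in rad, then the opening, from 0 (shut) to 1 (fully open). In form: x y z twist jaw; .... A call has 1 to 5 rows; each row shifts and turns the pose as measured when the row begins; what a row does not reach is not made up. A row lasts 1/10 s, in which the tool goes at most 50 mm and 8.59 degrees, less where a joint would pass 70% of its speed; a pose out of reach is approached as far as the arm can. A call is refused whole if a number of a shift passes 50 or a number of a turn 0.15, either way. A call with a gripper value outside its range is refused whole. The fingers move at their own pace and stop on an object; the grip force is fixed at half the most. Time passes only in rows, so rows that do not move let the fingers close. It gives the time, the measured TCP pose, the force and the opening at its end, in the units of the state.
- r.get_obs(): the state, without advancing time (a new reading comes with each control period).
- eyes.snapshot(name): name is "side" or "top"; returns the picture (420x560x3 uint8, red, green, blue); there is no depth.
- eyes.camera_info(name): a dict with "intrinsics" (3x3 intrinsics, pixels), "R" (3x3) and "t" (3): a world point X has camera coordinates R X + t. Camera axes: x right, y down, z forward; pixel columns grow to the right and rows downward; lengths in m; the calibration is good to about 2 mm. A picture is of the moment at which its call begins. camera_info takes no time and is no camera call.
- job.finish_job(): hands the job in, once; it reports no verdict.
Trained networks look in the newest picture that a camera, given by its name, has taken for a name from the list of things; names that differ only in an ending like _2 or _b are one class to them, and where a whole thing is asked for, a point or a joint stands for the part that bears it (a point fixed in the world has none). Each returns a list of dicts, best first, with "confidence" (0 to 1); they miss things now and then, are a little off and sometimes report something else, mostly with a low value. They report only what shows in the picture. A call takes as long as a camera call.
- eyes.find_in(target, camera): "centre" ([x, y, z] in m, in the coordinates of the camera as it stood for that picture, good to about 4 mm: the middle of the surface that is visible of it).
- eyes.trace(target, camera): "region" (420x560 bool, what is visible of it).
The state is a dict: "t": time; "joint_pos": joint angles; "joint_vel": joint speeds; "tau": joint torques, N m; "eef_pos": TCP position; "orientation": TCP orientation; "contact_force": force on the tool from outside, world axes, zero at the start; "moment": the same for the moment, N m; "opening": finger opening in m.
Only numpy, scipy, OpenCV 4.12 (cv2) and the standard library are available. Lean on these libraries where they do the work, as an engineer would, in place of code of your own. Each camera call takes 0.05 s, during which the arm holds its last target. There are 200 camera calls.

## Working session

There is one attempt and no reset: what is moved stays moved. The work goes in short steps, Python scripts to look and compute and a tool call to move; the robot and the scene stay as the last step left them, time stands still between calls to the robot, and variables do not carry over. Pictures are saved under pics/ and viewed, about 8 in all and at most 12, crops included, and the job is handed in when it is done.

Besides the shell and the picture viewer there is one more tool, called after "Call:" as name(argument=value, ...) on one line, values as JSON. jog_arm: Moves the arm, as the interface text tells. Its arguments: {"type":"object","properties":{"motion":{"type":"string"}},"required":["motion"]}

```bash
mkdir -p pics; cat > h.py <<'E'
import numpy as np, cv2
from workcell import r, eyes, job
def cam(n):
    c=eyes.camera_info(n); return [np.array(c[k]) for k in("intrinsics","R","t")]
def world(n,p):
    K,R,t=cam(n); return R.T@(np.array(p)-t)
def pix(n,X):
    K,R,t=cam(n); q=K@(R@np.array(X)+t); return q[:2]/q[2]
def onz(n,u,v,z):
    K,R,t=cam(n); d=R.T@np.linalg.inv(K)@[u,v,1]; o=-R.T@t; return o+d*(z-o[2])/d[2]
def save(n,f):
    im=eyes.snapshot(n); cv2.imwrite(f"pics/{f}.png",im[:,:,::-1]); return im
E
python3 - <<'E'
from h import *
for n in("side","top"):
    save(n,n+"0")
    K,R,t=cam(n); print(n,(-R.T@t).round(3),R.round(2).tolist())
    for k in "blue yellow blue_drawer blue_lid blue_pull blue_lid_edge blue_lid_hinge socket1_mid glue mug".split():
        print(k,[(world(n,d["centre"]).round(3).tolist(),round(d["confidence"],2)) for d in eyes.find_in(k,n)[:3]])
o=r.get_obs();print(o["t"],o["orientation"])
E
```

```text
side [ 0.005 -0.562  0.717] [[0.74, -0.67, 0.0], [-0.42, -0.46, -0.78], [0.53, 0.57, -0.63]]
blue [([0.563, -0.158, 0.072], 0.9), ([0.585, -0.096, 0.196], 0.34)]
yellow [([0.613, 0.202, 0.076], 0.74)]
blue_drawer [([0.467, -0.18, 0.044], 0.59), ([0.607, 0.207, 0.075], 0.22)]
blue_lid [([0.587, -0.095, 0.196], 0.8)]
blue_pull [([0.468, -0.178, 0.047], 0.7), ([0.439, -0.439, 0.032], 0.44)]
blue_lid_edge [([0.584, -0.095, 0.195], 0.56)]
blue_lid_hinge [([0.564, -0.156, 0.071], 0.88)]
socket1_mid [([0.493, -0.128, 0.04], 0.69)]
glue [([0.601, 0.43, 0.074], 0.58), ([0.512, 0.188, 0.044], 0.42)]
mug [([0.615, -0.42, 0.053], 0.88)]
top [ 0.297 -0.011  1.701] [[-0.01, -1.0, -0.0], [-0.99, 0.01, -0.13], [0.13, 0.0, -0.99]]
blue [([0.563, -0.162, 0.07], 0.79)]
yellow [([0.602, 0.191, 0.064], 0.83)]
blue_drawer [([0.479, -0.175, 0.027], 0.83), ([0.561, -0.164, 0.068], 0.65), ([0.321, -0.354, 0.021], 0.15)]
blue_lid [([0.594, -0.086, 0.199], 0.62), ([0.561, -0.16, 0.071], 0.54)]
blue_pull [([0.473, -0.173, 0.025], 0.96)]
blue_lid_edge [([0.589, -0.09, 0.195], 0.72)]
blue_lid_hinge [([0.562, -0.161, 0.07], 0.6), ([0.444, 0.419, 0.059], 0.35)]
socket1_mid [([0.493, -0.122, 0.049], 0.54)]
glue [([0.601, 0.435, 0.1], 0.69)]
mug [([0.643, -0.423, 0.037], 0.91), ([0.518, 0.2, 0.05], 0.72)]
1.1 [-2.30369965e-06  7.97898617e-01  6.02791670e-01  4.04371573e-06]
```

View pics/side0.png

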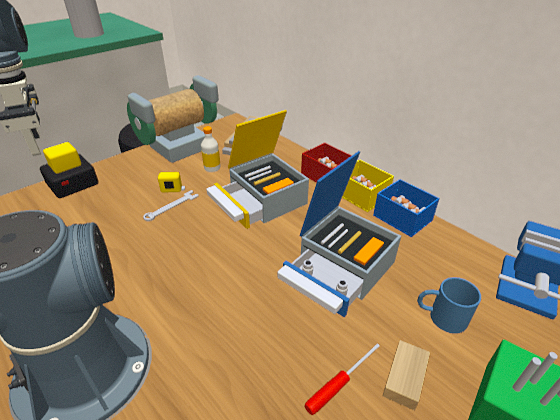

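View pics/top0.png

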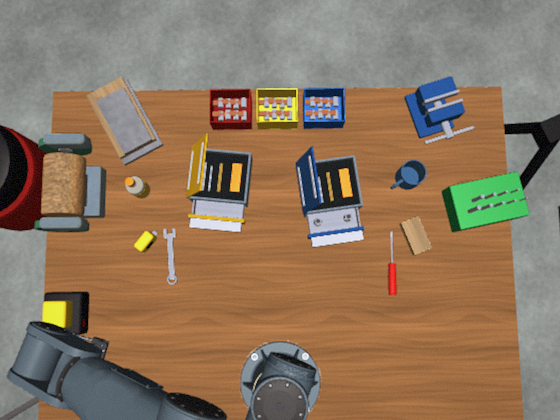

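View crops.

Side: the blue chest is in the centre-right with its lid up (edge from about (357,153) to (318,178)), drawer out with two standing sockets (308,264) and (342,286). Top: the blue chest is at about (330,185), slightly yawed, with its pull at (337,238). I'll crop for corners.

```bash
python3 - <<'E'
import cv2,numpy as np
a=cv2.imread("pics/top0.png")[140:255,285:375]; b=cv2.imread("pics/side0.png")[145:320,270:410]
a=cv2.resize(a,None,fx=5,fy=5,interpolation=cv2.INTER_CUBIC);b=cv2.resize(b,None,fx=3.28,fy=3.28,interpolation=cv2.INTER_CUBIC)
h=575; c=np.zeros((h,800,3),np.uint8); 
b=cv2.resize(cv2.imread("pics/side0.png")[145:320,275:405],(345,464),interpolation=cv2.INTER_CUBIC)
c[:,:450]=a; c[:464,452:797]=b; cv2.imwrite("pics/crop.png",c)
E
```

```text
(no output)
```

View pics/crop.png

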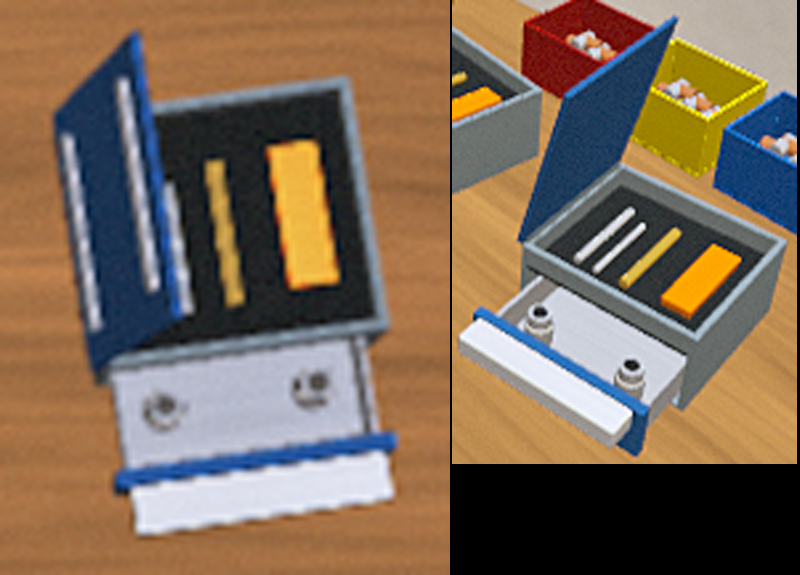

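Crop: left (top view) shows the rim corners, lid free edge on the right side of the lid, and the pull corners. Right (side view) shows the same corners and both sockets standing. Next I'll fit the chest pose and both joints to these corners.

```bash
cat > fit.py <<'E'
from h import *
from scipy.optimize import least_squares
def pts(p):
    x,y,w,d,th=p; c,s=np.cos(w),np.sin(w)
    W=lambda a,b,z:np.array([x+c*a-s*b,y+s*a+c*b,z])
    L=lambda a:W(a,.091-.182*np.cos(th)+.003*np.sin(th)*0,.09+.182*np.sin(th)+.003*np.cos(th))
    return dict(rr=W(.08,-.09,.09),fr=W(-.08,-.09,.09),fl=W(-.08,.09,.09),rl=W(.08,.09,.09),
      pl=W(-.122-d,.08,.062),pr=W(-.122-d,-.08,.062),ef=L(-.082),er=L(.082))
E
cat > f1.py <<'E'
from fit import *
T={k:(285+u/5,140+v/5) for k,(u,v) in dict(rr=(345,78),fr=(387,330),fl=(100,380),pl=(137,534),pr=(394,497),er=(138,34),ef=(187,319)).items()}
S={k:(275+(u-452)/2.654,145+v/2.651) for k,(u,v) in dict(rr=(785,240),fr=(683,350),fl=(525,245),pl=(461,337),pr=(614,430),er=(674,18),ef=(567,97)).items()}
def res(p):
    P=pts(p); return np.concatenate([pix("top",P[k])-T[k] for k in T]+[pix("side",P[k])-S[k] for k in S])
f=least_squares(res,[.57,-.16,.09,.06,1.2],loss="soft_l1"); print(f.x.round(4)); print(res(f.x).reshape(-1,2).round(1).tolist())
P=pts(f.x); [print(k,v.round(3)) for k,v in P.items()]
for n,v in(("top",T),("side",S)):
    print(n,[ (k,onz(n,*v[k],P[k][2]).round(3).tolist()) for k in v])
E
python3 f1.py
```

```text
[ 0.6009 -0.1605  0.1395  0.056   1.3452]
[[0.2, 0.0], [0.5, -0.0], [-0.0, -1.4], [0.3, -0.4], [-0.1, -0.7], [0.2, -0.0], [-0.2, 0.9], [-0.3, 0.4], [4.3, -3.0], [-2.6, 0.6], [-1.8, -0.7], [0.1, 1.0], [0.7, -0.5], [-0.5, 0.4]]
rr [ 0.693 -0.239  0.09 ]
fr [ 0.534 -0.261  0.09 ]
fl [ 0.509 -0.082  0.09 ]
rl [ 0.668 -0.06   0.09 ]
pl [ 0.414 -0.106  0.062]
pr [ 0.436 -0.264  0.062]
ef [ 0.513 -0.122  0.268]
er [ 0.675 -0.099  0.268]
top [('rr', [0.693, -0.238, 0.09]), ('fr', [0.534, -0.259, 0.09]), ('fl', [0.505, -0.083, 0.09]), ('pl', [0.412, -0.105, 0.062]), ('pr', [0.434, -0.265, 0.062]), ('er', [0.675, -0.099, 0.268]), ('ef', [0.515, -0.123, 0.268])]
side [('rr', [0.694, -0.238, 0.09]), ('fr', [0.52, -0.26, 0.09]), ('fl', [0.515, -0.085, 0.09]), ('pl', [0.415, -0.11, 0.062]), ('pr', [0.438, -0.263, 0.062]), ('er', [0.672, -0.1, 0.268]), ('ef', [0.515, -0.122, 0.268])]
```

Fit is consistent (a 1–2 px residual on nearly all corners): origin (0.601,-0.160), yaw 0.14, drawer 56 mm out, lid 1.345 rad. I'll move in front of the drawer with the jaws shut.

Call:
jog_arm(motion="25 -42 0 0.1 0; 25 -42 0 0.1 0; 20 -45 0 0.1 0; 15 -46 0 0.1 0; 15 -46 0 0.02 0")

```text
t: 1.6
eef_pos: [0.2508, 0.3048, 0.2181]
orientation: [-0.0, 0.646, 0.763, 0.001]
contact_force: [1.4, 0.7, -0.1]
opening: 0.0575
```

Call:
jog_arm(motion="15 -47 0 0 0; 15 -47 0 0 0; 15 -47 0 0 0; 15 -47 0 0 0; 10 -47 0 0 0")

```text
t: 2.1
eef_pos: [0.3205, 0.0649, 0.2194]
orientation: [0.001, 0.644, 0.765, 0.003]
contact_force: [2.2, 0.1, 0.2]
opening: 0.0177
```

Call:
jog_arm(motion="10 -48 0 0 0; 10 -48 0 0 0; 10 -48 0 0 0; 10 -48 0 0 0; 10 -40 0 0 0")

```text
t: 2.6
eef_pos: [0.3696, -0.1743, 0.2211]
orientation: [0.004, 0.645, 0.764, 0.004]
contact_force: [1.3, 1.2, 0.6]
opening: 0.0006
```

Call:
jog_arm(motion="14 -10 -45 0 0; 4 -3 -48 0 0; 0 0 -48 0 0; 0 0 -30 0 0; 0 0 0 0 0")

```text
t: 3.1
eef_pos: [0.39, -0.1949, 0.0463]
orientation: [0.009, 0.648, 0.761, 0.005]
contact_force: [-0.0, 0.3, 0.1]
opening: -0.0
```

Call:
jog_arm(motion="6 0.8 0 0 0; 6 0.8 0 0 0; 4 0.6 0 0 0; 3 0.4 0 0 0; 3 0.4 0 0 0")

```text
t: 3.6
eef_pos: [0.4168, -0.193, 0.052]
orientation: [0.013, 0.648, 0.762, 0.006]
contact_force: [-0.4, -0.1, 0.3]
opening: 0.0005
```

Call:
jog_arm(motion="3 0.4 0 0 0; 3 0.4 0 0 0; 3 0.4 0 0 0; 3 0.4 0 0 0; 3 0.4 0 0 0")

```text
t: 4.1
eef_pos: [0.4323, -0.1907, 0.0525]
orientation: [0.012, 0.648, 0.762, 0.005]
contact_force: [-1.5, -1.2, -0.6]
opening: 0.0001
```

Call:
jog_arm(motion="4 0.6 0 0 0; 4 0.6 0 0 0; 4 0.6 0 0 0; 4 0.6 0 0 0; 4 0.6 0 0 0")

```text
t: 4.6
eef_pos: [0.4542, -0.1878, 0.0525]
orientation: [0.012, 0.648, 0.762, 0.005]
contact_force: [-1.7, -1.3, -0.6]
opening: 0.0005
```

Call:
jog_arm(motion="4 0.6 0 0 0; 4 0.6 -1 0 0; 3 0.4 -1 0 0; 3 0.4 0 0 0; 2 0.3 0 0 0")

```text
t: 5.1
eef_pos: [0.4719, -0.185, 0.0503]
orientation: [0.012, 0.648, 0.762, 0.005]
contact_force: [-1.2, -0.7, 1.4]
opening: 0.0004
```

Call:
jog_arm(motion="2 0.3 0 0 0; 2 0.3 0 0 0; 2 0.3 0 0 0")

```text
t: 5.4
eef_pos: [0.477, -0.1843, 0.0502]
orientation: [0.011, 0.648, 0.762, 0.004]
contact_force: [-19.4, -9.5, 15.2]
opening: 0.0006
```

Force jumped to about 20 N at the expected home position. I'll back off and check.

Call:
jog_arm(motion="2 0.3 0 0 0; 0 0 0 0 0; -8 -1 0 0 0; -25 -3 0 0 0; -20 -3 20 0 0")

```text
t: 5.9
eef_pos: [0.4226, -0.1906, 0.069]
orientation: [0.008, 0.647, 0.762, 0.003]
contact_force: [0.6, -0.0, -0.2]
opening: 0.0003
```

```bash
python3 - <<'E'
from fit import *
p=[.6009,-.1605,.1395,0,1.3452]; P=pts(p)
ims=[]
for n,s in(("top",(140,255,285,375)),("side",(145,320,275,405))):
    im=save(n,n+"1")[:,:,::-1]; a,b,c,d=s; f=4
    z=cv2.resize(im[a:b,c:d],None,fx=f,fy=f,interpolation=cv2.INTER_CUBIC)[:600].copy()
    for k in("pl","pr","ef","er","fr"):
        u=(pix(n,P[k])-[c,a])*f; cv2.circle(z,tuple(int(v) for v in u),3,(0,0,255),1)
    ims.append(z)
H=max(i.shape[0] for i in ims); ims=[cv2.copyMakeBorder(i,0,H-i.shape[0],0,0,0) for i in ims]
c=cv2.hconcat(ims)[:, :800]; cv2.imwrite("pics/crop1.png",c); print(c.shape)
E
```

```text
(600, 800, 3)
```

View pics/crop1.png

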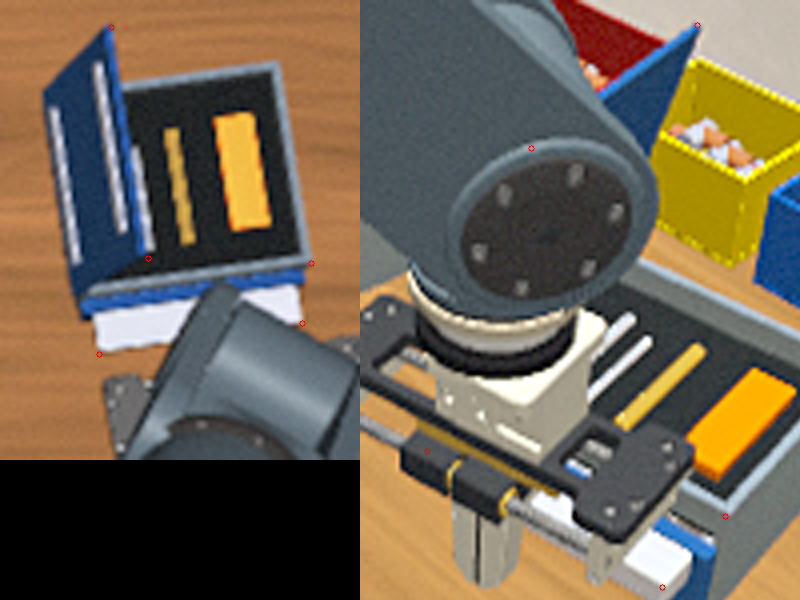

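Side view shows the pull corner on the predicted home position (circle at (662,587)). Top view agrees, with the front panel against the chest and the lid untouched. Next I'll go up and over to the +y side of the lid.

Call:
jog_arm(motion="-5 25 42 0 0; -5 30 39 0 0; 0 30 39 0 0; 0 30 39 0 0; 10 35 30 0 0")

```text
t: 6.5
eef_pos: [0.4227, -0.0386, 0.2616]
orientation: [0.008, 0.65, 0.76, 0.004]
contact_force: [0.2, -0.3, -0.6]
opening: 0.0006
```

Call:
jog_arm(motion="45 0 0 0 0; 45 0 0 0 0; 40 0 0 0 0; 30 0 0 0 0; 0 0 0 0 0")

```text
t: 7.0
eef_pos: [0.5942, -0.0318, 0.2665]
orientation: [0.015, 0.648, 0.762, 0.009]
contact_force: [-1.0, -0.3, -0.5]
opening: 0.0004
```

Call:
jog_arm(motion="-5 0 -45 0 0; 0 -2 -5 0 0; 2 -15 0 0 0; 2 -15 0 0 0; 1 -6 0 0 0")

```text
t: 7.5
eef_pos: [0.596, -0.0716, 0.2182]
orientation: [0.016, 0.647, 0.762, 0.011]
contact_force: [1.2, -0.2, 0.5]
opening: 0.0004
```

Call:
jog_arm(motion="1 -7 -1.5 0 0; 1 -7 -2 0 0; 1 -7 -2 0 0; 1 -7 -2.5 0 0; 1 -6 -2.5 0 0")

```text
t: 8.0
eef_pos: [0.6018, -0.1092, 0.2098]
orientation: [0.017, 0.648, 0.762, 0.012]
contact_force: [-2.4, 2.1, 2.1]
opening: 0.0002
```

Call:
jog_arm(motion="0.7 -5 -3 0 0; 0.7 -5 -3.5 0 0; 0.7 -5 -4 0 0; 0.7 -5 -4 0 0; 0.5 -4 -4 0 0")

```text
t: 8.5
eef_pos: [0.6063, -0.1359, 0.1906]
orientation: [0.019, 0.648, 0.762, 0.012]
contact_force: [0.2, 0.8, 2.8]
opening: 0.0006
```

Call:
jog_arm(motion="0 -4 -4 0 0; 0 -4 -4.5 0 0; 0 -4 -4.5 0 0; 0 -3.5 -5 0 0; 0 -3 -5 0 0")

```text
t: 9.0
eef_pos: [0.6069, -0.1563, 0.1659]
orientation: [0.02, 0.648, 0.762, 0.012]
contact_force: [1.2, 0.2, 2.6]
opening: 0.0001
```

Call:
jog_arm(motion="0 -3 -5.5 0 0; 0 -3 -5.5 0 0; 0 -3 -6 0 0; 0 -2 -6 0 0; 0 -2 -6 0 0")

```text
t: 9.5
eef_pos: [0.6069, -0.1708, 0.1343]
orientation: [0.02, 0.648, 0.762, 0.012]
contact_force: [1.2, 0.2, 1.6]
opening: 0.0009
```

Call:
jog_arm(motion="0 -2 -6 0 0; 0 -2 -6 0 0; 0 -2 -6 0 0; 0 -1 -6 0 0; 0 0 -5 0 0")

```text
t: 10.0
eef_pos: [0.6068, -0.1784, 0.1022]
orientation: [0.02, 0.648, 0.762, 0.012]
contact_force: [-1.1, -0.1, 2.2]
opening: 0.0006
```

Call:
jog_arm(motion="0 0 -4 0 0; 0 0 -3 0 0; 0 0 -3 0 0; 0 0 -2 0 0; 0 0 -1 0 0")

```text
t: 10.5
eef_pos: [0.6067, -0.1785, 0.0965]
orientation: [0.02, 0.647, 0.762, 0.012]
contact_force: [-1.0, -0.0, 4.9]
opening: 0.0003
```

Call:
jog_arm(motion="0 0 -3 0 0; 0 0 -3 0 0")

```text
t: 10.7
eef_pos: [0.607, -0.1786, 0.0959]
orientation: [0.021, 0.647, 0.762, 0.012]
contact_force: [-15.9, 5.1, 37.1]
opening: 0.0004
```

Firm stop at 37 N with z = 0.096, the shut lid's top. I'll retreat straight up and swing clear to look.

Call:
jog_arm(motion="0 0 10 0 0; 0 0 40 0 0; 0 0 45 0 0; -20 25 38 0 0; -30 40 0 0 0")

```text
t: 11.2
eef_pos: [0.5558, -0.1143, 0.232]
orientation: [0.019, 0.648, 0.761, 0.012]
contact_force: [0.8, 1.2, 0.3]
opening: 0.0004
```

Call:
jog_arm(motion="-30 40 0 0 0; -30 40 0 0 0; -30 40 0 0 0; -20 45 0 0 0; -10 45 0 0 0")

```text
t: 11.7
eef_pos: [0.4301, 0.0978, 0.2327]
orientation: [0.02, 0.65, 0.76, 0.012]
contact_force: [1.3, 0.3, -0.3]
opening: 0.0006
```

Call:
jog_arm(motion="-10 45 0 0 0; -10 45 0 0 0; -10 45 0 0 0; -10 45 0 0 0; -10 30 0 0 0")

```text
t: 12.2
eef_pos: [0.3744, 0.3171, 0.2331]
orientation: [0.02, 0.649, 0.76, 0.012]
contact_force: [1.2, -0.7, 0.5]
opening: 0.0006
```

```bash
python3 - <<'E'
from fit import *
P=pts([.6009,-.1605,.1395,0,0]); ims=[]
for n,s in(("top",(140,255,285,375)),("side",(170,320,290,405))):
    im=save(n,n+"2")[:,:,::-1]; a,b,c,d=s; f=4
    z=cv2.resize(im[a:b,c:d],None,fx=f,fy=f,interpolation=cv2.INTER_CUBIC)[:600].copy()
    for k in("pl","pr","ef","er"):
        u=(pix(n,P[k])-[c,a])*f; cv2.circle(z,tuple(int(v) for v in u),3,(0,0,255),1)
    ims.append(z)
ims=[cv2.copyMakeBorder(i,0,600-i.shape[0],0,0,0) for i in ims]
c=cv2.hconcat(ims)[:, :800]; cv2.imwrite("pics/crop2.png",c)
E
```

```text
(no output)
```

View pics/crop2.png

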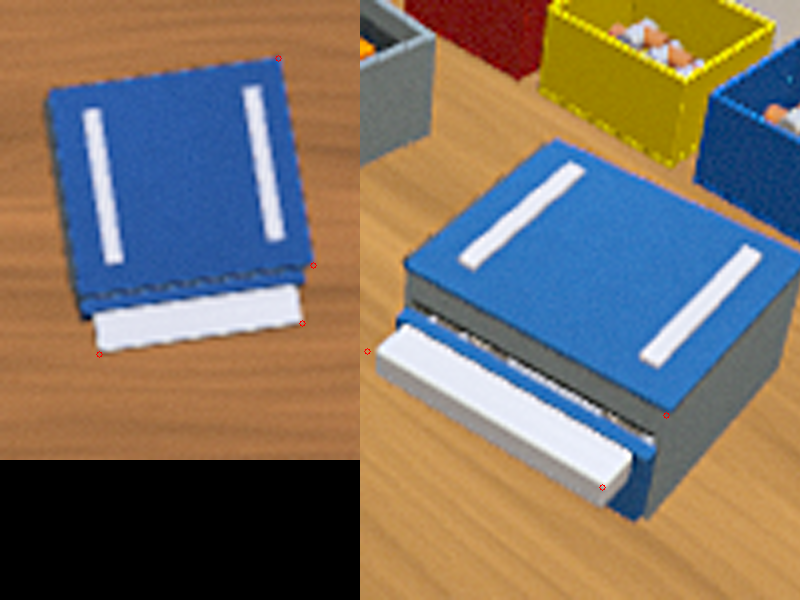

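View pics/side2.png

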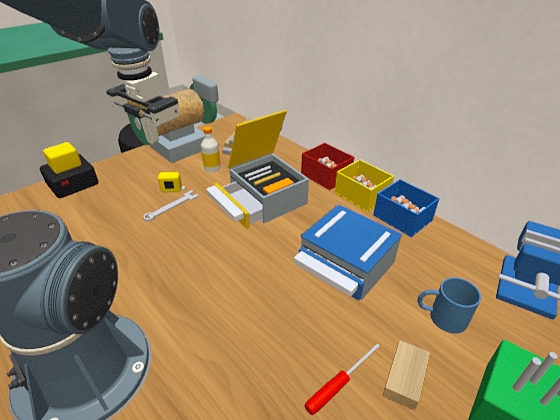

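Lid lies flat. A thin dark gap shows between panel and chest front (side crop (430,315)–(650,435)), so I'll estimate the remaining drawer travel.

```bash
cat > f2.py <<'E'
from fit import *
T={k:(285+u/4,140+v/4) for k,(u,v) in dict(fr=(313,265),rr=(282,59),fl=(78,297),rl=(47,92),pl=(98,353),pr=(302,320)).items()}
S={k:(290+(u-360)/4,170+v/4) for k,(u,v) in dict(fr=(667,413),fl=(405,265),rl=(556,138),pl=(376,362),pr=(602,489)).items()}
def P2(p,th=0):
    x,y,w,d=p[:4]; c,s=np.cos(w),np.sin(w); W=lambda a,b,z:np.array([x+c*a-s*b,y+s*a+c*b,z])
    return dict(fr=W(-.082,-.091,.096),rr=W(.082,-.091,.096),fl=W(-.082,.091,.096),rl=W(.082,.091,.096),pl=W(-.122-d,.08,.062),pr=W(-.122-d,-.08,.062))
for cams in("t","s","ts"):
    def res(p):
        P=P2(p); return np.concatenate([(pix("top",P[k])-T[k]) for k in T if "t" in cams]+[pix("side",P[k])-S[k] for k in S if "s" in cams])
    f=least_squares(res,[.6,-.16,.14,0]); print(cams,f.x.round(4),res(f.x).reshape(-1,2).round(1).tolist())
E
python3 f2.py
python3 - <<'E'
import cv2
im=cv2.imread("pics/side2.png")[228:305,290:375]
cv2.imwrite("pics/c3.png",cv2.resize(im,None,fx=7,fy=7,interpolation=cv2.INTER_CUBIC))
E
```

```text
t [ 0.6014 -0.1608  0.1317 -0.0016] [[0.3, 0.1], [-0.5, -0.3], [0.2, 0.5], [0.1, -0.3], [0.0, -0.5], [-0.1, 0.5]]
s [ 0.6023 -0.1641  0.1299  0.0022] [[1.2, 0.2], [-0.7, 0.2], [0.1, 0.1], [-1.3, -2.0], [0.5, 0.9]]
ts [ 6.021e-01 -1.625e-01  1.320e-01  6.000e-04] [[0.8, -0.2], [0.0, -0.5], [0.7, 0.2], [0.7, -0.6], [0.7, -0.0], [0.5, 1.0], [0.7, -0.1], [-1.2, 0.0], [-0.5, -0.2], [-1.4, -2.6], [0.5, 0.0]]
```

View pics/c3.png

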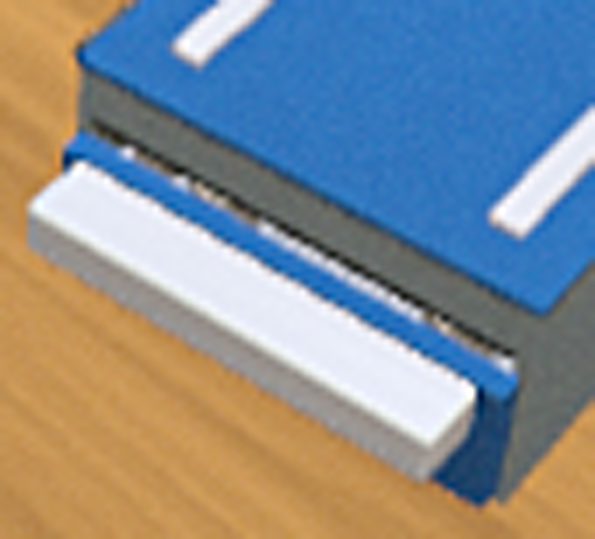

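The crop shows the panel's right end flush with the chest's front edge. The dark strip is only the slot above the panel. The fit gives d = 0.6 mm with about ±2 mm of scatter, and the drawer reached a hard ~20 N stop at the expected spot. The drawer is home and the lid is flat, so I'm handing in.

```bash
python3 -c "
from h import *
print(r.get_obs()['t'],r.get_obs()['contact_force']); print(job.finish_job())"
```

```text
12.3 [-0.52414018 -0.22518159 -0.31426808]
the job is handed in; nothing more can be done
None
```

I closed the blue chest in the order asked and handed the job in at 12.3 s, with the arm clear and nothing touching. I could not confirm directly that the two sockets are still standing.

- **Drawer:** I pushed the pull strip with the shut fingertips at about 30–40 mm/s, slowing near the end, until it hit a firm stop of about 20 N. A corner fit on the final pictures puts the drawer 0.6 mm from home. The two cameras taken separately gave -1.6 and +2.2 mm, so it is home within measurement error.
- **Lid:** I pushed it over along its arc and pressed it down. The tip stopped at z = 0.096 m, the height of the shut lid's top, with a brief 37 N press. Both views show it lying flat.
- **Sockets:** They are hidden now that the chest is shut. Pushing force stayed around 2 N until the stop, and what little shows through the slot above the drawer front looks consistent with two standing sockets.
- **Everything else:** In the last side picture the yellow chest still stands open and the other things look where they were. I judged that by eye, not by measurement.

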